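Hang up the tester's two spanners

ROBOT

A 6-joint arm with a two-finger parallel gripper is mounted at the origin on the work surface. World frame = base frame: x ahead of the robot, y to its left, z up, the work surface at z = 0. Lengths are in mm, angles in rad, forces in N, time in s.
With the tool pointing down it reaches from about 275 to 825 mm from the base axis. Payload 5.2 kg.
Tool frame: the origin (TCP) lies at the very end of the fingers, on their centre line; the grasp point (between the pads) lies 19 mm behind it; z points along the fingers, y is the line along which they close (so a half turn about z gives the same grasp; the last joint's range is limited). The gripper opens to 93 mm and grips with 3 to 60 N. Pads are 15 mm wide; open, the fingers measure 128 mm over their backs; the gripper's body (75 mm by 188 mm) begins 65 mm behind the grasp point.
Start: joints at [1.073, 0.259, 1.535, -0, 1.348, -0.203], TCP at [159.779, 526.285, 218.653] pointing down, gripper open.
Joint ranges: [-3.14, 3.14], [-0.91, 2.08], [0.19, 2.58], [-1.22, 4.36], [0.22, 2.71], [-3.12, 3.12]. Speed limits (rad/s): [2.57, 2.57, 3.14, 3.14, 3.14, 3.14].

INTERFACE

Orientations are given as [roll, pitch, yaw] about the fixed x, y, z axes, in that order (R = Rz(yaw) Ry(pitch) Rx(roll)).
In Python, from bench import robot gives the robot as it stands. The module is installed in compiled form; this text tells all that it offers. Calls block until the motion is done:
- robot.move_ptp(position, orientation): joint-space move of the TCP to a pose.
- robot.move_linear(position, ori=None, speed=150, f_stop=None): straight line of the TCP; ori=None keeps the orientation; speed is the mean speed in mm/s. With f_stop (N) it stops when the force on the tool has changed by that much, and returns True; else False.
- robot.move_j(angles): joint-space move.
- robot.move_gripper(opening): opening from 0.0 (shut) to 1.0 (fully open); the grip force is fixed at half the most; returns when the fingers have stopped.
- robot.sleep(seconds).
- robot.inverse_kinematics(position, orientation): joint angles nearest the present ones, or None.
- robot.get_image(name): name is "side" or "top"; returns a dict with "img" (480x640x3 uint8, blue, green, red), "fovy" (degrees; the focal length in pixels is half the picture's height over the tangent of half this angle, whatever the lens; pixels are square), "cx", "cy" (the principal point, pixels), "eye" and "orientation" of the camera in the world. Camera axes: x right, y down, z forward; pixel columns grow to the right and rows downward; lengths in mm; the calibration is good to about 2 mm. A picture is of the moment at which its call begins. There is no depth.
A pose or a line that the arm cannot do raises robot.MotionError and nothing moves.
- robot.hand_in(): hands the job in; it is judged then, once.
Readings, each from a call of its own:
- robot.current_t(): time.
- robot.current_qpos(): joint angles.
- robot.current_joint_vel(): joint speeds.
- robot.current_joint_efforts(): joint torques, N m.
- robot.current_tcp_pos(): TCP position.
- robot.current_eef_rot(): TCP orientation.
- robot.current_contact_force(): force on the tool from outside, world axes, zero at the start.
- robot.current_ft_torque(): the same for the moment, N m.
- robot.current_gripper_width(): opening from 0.0 (shut) to 1.0 (fully open).
- robot.current_finger_force(): force on a finger pad.
Only numpy, scipy, OpenCV 4.12 (cv2) and the standard library are available. Lean on these libraries where they do the work, as an engineer would, in place of code of your own. Each camera call takes 0.05 s, during which the arm holds its last target. There are 200 camera calls.

TASK

The hardness tester's anvil has been changed: tidy away its two spanners on the tool stand, each hung by its eye on the peg made for it, the large hook spanner on the thick peg and the small open-jaw spanner on the thin one. Leave both hanging freely, eye up and at rest, well onto their pegs, and do not push the specimens or the other things on the table about.

Things in the scene. Friction and masses are not known exactly. Their poses are not given: they have to be found in the camera images.
- hook_spanner: the large spanner, about 200 mm long, 165 to 290 g, lying flat on the table: a straight black rubber handle (90 mm long, 22 mm wide, 14 mm thick), a big round steel eye at one end (hole 40 mm, outside 58 mm, 6 mm thick) and a C-shaped steel hook at the other, which bulges 65 mm to the +y side. Origin on the underside of the handle's middle, close to the balance point; +x runs along the handle to the eye, +z up out of the flat side (the eye's axis)
- hook_eye (a point): centre of the large spanner's eye, at mid thickness: 85 mm from the origin along +x and 7 mm above the underside
- jaw_spanner: the small spanner, about 155 mm long, 105 to 185 g, lying flat on the table: a straight black rubber handle (70 mm long, 20 mm wide, 14 mm thick), a small round steel eye at one end (hole 22 mm, outside 36 mm, 6 mm thick) and an open two-pronged jaw at the other. Origin on the underside of the handle's middle, close to the balance point; +x runs along the handle to the eye, +z up out of the flat side (the eye's axis)
- jaw_eye (a point): centre of the small spanner's eye, at mid thickness: 72 mm from the origin along +x and 7 mm above the underside
- stand: the fixed tool stand: a flat foot (140 x 380 x 12 mm, from 30 mm before to 110 mm behind the origin), two 16 mm posts at y = -165 and +165 mm, and between them a level 20 mm square bar, 360 mm long, centred 220 mm above the table; the bar's front face is at x = 0. Origin on the table below that face, in the middle; -x is the front, where the pegs point, roughly towards the robot. The two pegs stand out of the bar's front 150 to 190 mm apart, and either may be on the left
- thick_mid (a point): a point on the axis of the thick peg, 25 mm out from the bar's face. The peg is a plain steel rod, 24 mm in diameter, 60 mm long, that rises from the bar's front (220 mm up) towards the robot, 40 degrees above level; axes as the stand's
- thick_tip (a point): the middle of the thick peg's free end, on its axis 60 mm out from the bar's face, 259 mm above the table
- thin_mid (a point): a point on the axis of the thin peg, 25 mm out from the bar's face. The peg is a plain steel rod, 10 mm in diameter, otherwise like the thick one: 60 mm long, rising 40 degrees above level towards the robot
- thin_tip (a point): the middle of the thin peg's free end, on its axis 60 mm out from the bar's face, 259 mm above the table
- specimen_a: bystander: round black moulded metal specimen, 40 mm across, 20 mm high; origin under its centre
- specimen_b: bystander: another such specimen, 40 mm across, 20 mm high; origin under its centre
- dish: bystander: shallow glass dish, 70 mm across, 18 mm high; origin under its centre
- phone: bystander: phone lying flat, 150 x 72 x 9 mm; origin under its centre
- bottle: bystander: white plastic bottle, 56 mm across, 140 mm high; origin under its centre
There are look-alikes about, which are no part of the job. There is more than one size of the jaw_spanner; the job needs the middle-sized.

How it is judged (in metres and radians):
At the end, for the whole second after the job is handed in: The centre of the large spanner's eye is within 35 mm of thick_mid and that of the small one's eye within 35 mm of thin_mid; each spanner hangs eye up with its handle within 0.5 rad of plumb and moves slower than 0.1 m/s (distance between hook_eye and thick_mid below 0.035 m and angle between each of hook_spanner, jaw_spanner's own x axis and vertical below 0.5 rad and linear speed of each of hook_spanner, jaw_spanner below 0.1 m/s and distance between jaw_eye and thin_mid below 0.035 m); the robot touches nothing.
It fails at once if a bystander is moved by more than 30 mm (distance of any of specimen_a, specimen_b, dish, phone, bottle from where it was at the start of the episode above 0.03 m).
It also fails if it takes over 72 s, if anything falls off the work surface, if the arm or the gripper's body presses on something with over 40 N, if the wrist force passes 120 N, or if a joint passes its speed limit or range.

## Working session

There is one attempt and no reset: what is moved stays moved. The work goes in short steps, each a Python script; the robot and the scene stay as the last script left them, time stands still between calls to the robot, and variables do not carry over. Pictures are saved under pics/ and viewed, at most 10 in all, crops included, and the job is handed in when it is done.

```bash
mkdir -p pics
python3 - <<'E'
from bench import robot
import cv2
for n in("top","side"):
    d=robot.get_image(n); cv2.imwrite(f"pics/{n}0.png",d["img"]); print(n,{k:v for k,v in d.items() if k!="img"})
print(robot.current_t(),robot.current_eef_rot())
E
```

```text
top {'fovy': 44.34924398054822, 'cx': 319.93307438011306, 'cy': 241.92623919066065, 'eye': array([ 411.83090338,  -44.28144614, 1583.09299001]), 'orientation': array([-3.08526824e+00, -4.72894640e-04, -1.56111780e+00])}
side {'fovy': 43.611863319358086, 'cx': 320.8253578525796, 'cy': 242.9759514811445, 'eye': array([370.90104968, 890.17637414, 828.05192912]), 'orientation': array([-2.18070734, -0.00427294, -3.00983433])}
0.1 [-3.14002363e+00 -3.26367274e-04  2.84677097e+00]
```

View pics/top0.png

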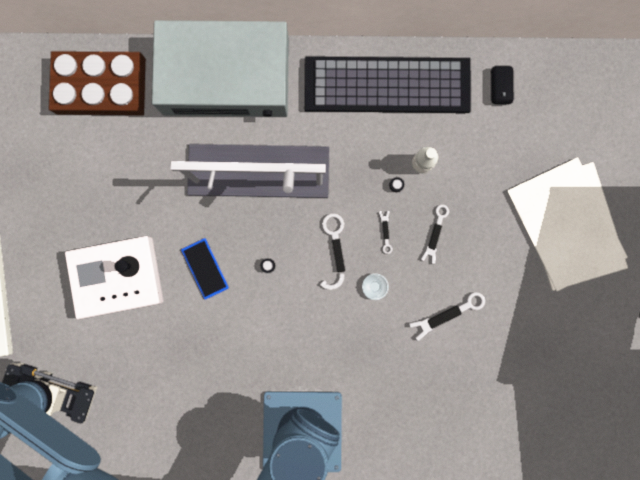

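View pics/side0.png

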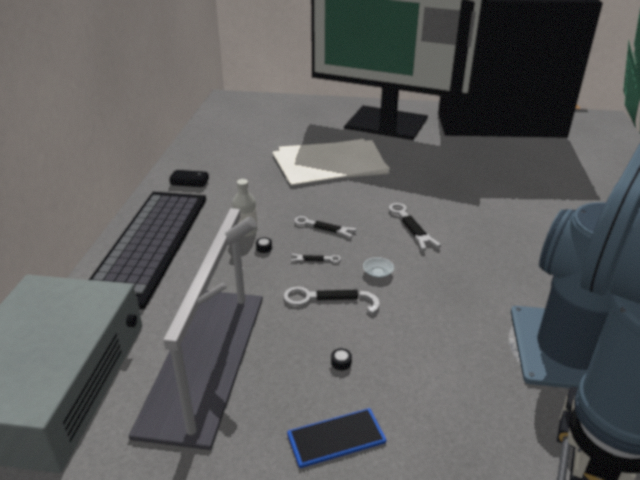

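The top view shows the three jaw spanners: small at (386,232), middle at (435,233) and large at (447,316). The hook spanner has its eye at (333,224) and handle at (338,255). The stand bar runs along row ~168, with the thin peg at column ~211 and the thick peg at column ~288. Next I'll take precise measurements.

```bash
cat > h.py <<'E'
import numpy as np, cv2
from scipy.spatial.transform import Rotation as Ro
class Cam:
    def __init__(s,d):
        s.img=d["img"]; s.f=240/np.tan(np.radians(d["fovy"])/2); s.c=np.array([d["cx"],d["cy"]]); s.e=d["eye"]; s.R=Ro.from_euler("xyz",d["orientation"]).as_matrix()
    def ray(s,p): return s.R@np.append((np.array(p)-s.c)/s.f,1)
    def at(s,p,z):
        r=s.ray(p); return s.e+r*(z-s.e[2])/r[2]
    def px(s,P):
        q=s.R.T@(np.array(P)-s.e); return s.c+s.f*q[:2]/q[2]
def tri(c1,p1,c2,p2):
    A=np.zeros((3,3));b=np.zeros(3)
    for c,p in((c1,p1),(c2,p2)):
        r=c.ray(p);r/=np.linalg.norm(r);M=np.eye(3)-np.outer(r,r);A+=M;b+=M@c.e
    return np.linalg.solve(A,b)
E
python3 - <<'E'
from bench import robot
from h import *
t=Cam(robot.get_image("top")); s=Cam(robot.get_image("side"))
np.set_printoptions(precision=1,suppress=True)
def holes(c,x0,x1,y0,y1,th):
    g=cv2.cvtColor(c.img,cv2.COLOR_BGR2GRAY)[y0:y1,x0:x1]
    g=cv2.resize(g,None,fx=4,fy=4,interpolation=cv2.INTER_CUBIC)
    for nm,m in(("bright",(g>th)),("dark",(g<60))):
        cs,h=cv2.findContours(m.astype(np.uint8),cv2.RETR_CCOMP,cv2.CHAIN_APPROX_NONE)
        for q,hh in zip(cs,h[0]):
            a=cv2.contourArea(q)/16
            if a>12:
                (cx,cy),wh,an=cv2.minAreaRect(q); p=np.array([x0+(cx+.5)/4-.5,y0+(cy+.5)/4-.5])
                print(nm,"hole" if hh[3]>=0 else "out",a,p,np.array(wh)/4,an,c.at(p,14 if nm=="dark" else 10))
print("hook");holes(t,315,358,205,300,165)
print("jaw");holes(t,415,455,200,268,165)
def crop(c,x0,x1,y0,y1,k): return cv2.resize(c.img[y0:y1,x0:x1],None,fx=k,fy=k,interpolation=cv2.INTER_CUBIC)
cv2.imwrite("pics/c1.png",crop(t,165,335,135,205,4))
cv2.imwrite("pics/c2.png",crop(s,130,270,195,345,4))
E
```

```text
hook
bright out 2963.5625 [336. 252.] [42.7 94.7] 0.0 [474.  -87.4  10. ]
bright hole 12.9375 [344.7 286.9] [4.2 4.3] 36.869895935058594 [ 381.1 -111.2   10. ]
bright hole 55.125 [320.4 285.2] [12.3  9. ] 72.47443389892578 [385.  -46.5  10. ]
bright hole 14.71875 [351.9 254.7] [3.6 5.1] 18.434947967529297 [ 467.1 -130.    10. ]
bright hole 67.03125 [336.4 223.8] [14.5  8.5] 87.70938873291016 [549.7 -87.8  10. ]
bright out 93.375 [322.  210.6] [ 9.9 19.6] 56.003543853759766 [584.9 -49.   10. ]
dark out 219.25 [337.7 255.3] [32.   7.5] 80.04937744140625 [465. -92.  14.]
jaw
bright out 595.15625 [434.5 250.5] [33.8 39.8] 90.0 [ 480.5 -350.7   10. ]
bright out 62.625 [443.5 239.4] [ 8.7 13.8] 16.699247360229492 [ 510.4 -374.9   10. ]
bright out 32.75 [447.1 233.9] [11.2  5.9] 63.43495178222656 [ 525.4 -384.4   10. ]
bright out 161.8125 [423.8 225.1] [26.  18.2] 90.0 [ 548.3 -322.    10. ]
bright hole 20.34375 [423.4 225.9] [4.  7.9] 51.34019470214844 [ 546.3 -321.1   10. ]
bright out 28.84375 [422.9 207.3] [9.  6.6] 28.610462188720703 [ 596.3 -319.7   10. ]
bright out 383.3125 [445. 222.] [44.8 18.8] 90.0 [ 557.3 -379.    10. ]
bright hole 41.78125 [442.6 210.8] [7.  7.8] 0.0 [ 587.5 -372.6   10. ]
bright out 32.96875 [417.  205.7] [12.2  4.8] 86.8201675415039 [ 600.6 -303.7   10. ]
dark out 157.40625 [434.2 236. ] [ 7.2 24.4] 15.945395469665527 [ 519.1 -349.3   14. ]
```

View pics/c1.png

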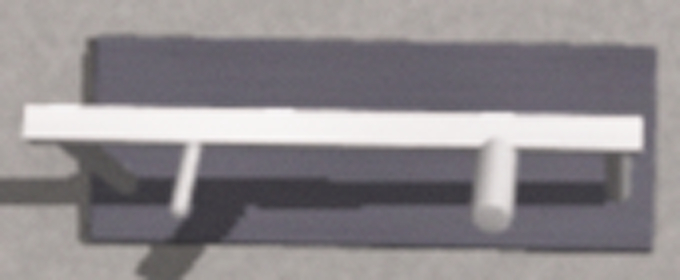

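View pics/c2.png

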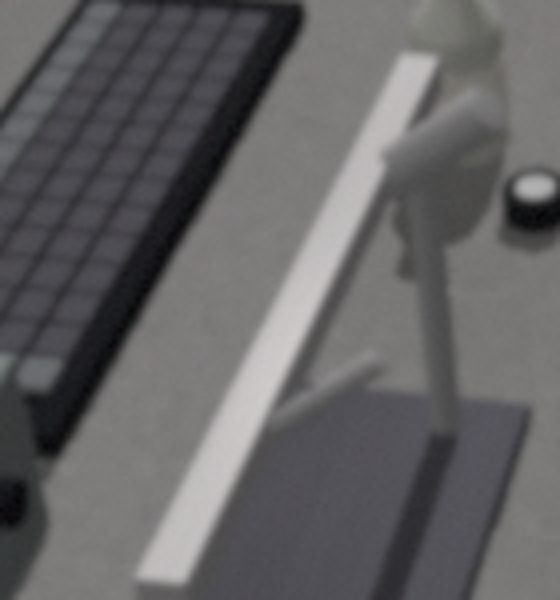

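The crops show the stand clearly. In top-crop pixels the thin tip is about (180,209) and the thick tip about (491,218), with the bar's top front edge from (25,138) to (642,150). In side-crop pixels the thin tip is about (378,368) and the thick tip about (485,110).

Run:
```python
from bench import robot
from h import *
t=Cam(robot.get_image("top")); s=Cam(robot.get_image("side"))
np.set_printoptions(precision=1,suppress=True)
T=lambda x,y:np.array([165+(x+.5)/4-.5,135+(y+.5)/4-.5]); S=lambda x,y:np.array([130+(x+.5)/4-.5,195+(y+.5)/4-.5])
a,b=t.at(T(25,138),230),t.at(T(642,150),230); d=b-a; print("bar",a,b,np.linalg.norm(d),"yaw",np.arctan2(d[0],-d[1]))
for n,p,bp,q in(("thin",T(180,209),T(192,143),S(378,368)),("thick",T(491,218),T(497,140),S(485,110))):
    print(n,t.at(p,258.6),s.at(q,258.6),tri(t,p,s,q),"base",t.at(bp,230))
for n,c,w,z in(("hook t",t,(315,358,205,300),10),("jaw t",t,(415,455,200,268),10),("hook s",s,(275,390,278,320),10),("jaw s",s,(285,362,210,242),10)):
    x0,x1,y0,y1=w
    g=cv2.cvtColor(c.img,cv2.COLOR_BGR2GRAY)[y0:y1,x0:x1]; g=cv2.resize(g,None,fx=4,fy=4,interpolation=cv2.INTER_CUBIC)
    print(n,np.percentile(g,[2,25,50,75,95]))
    for nm,m in(("bright",g>np.median(g)+38),("dark",g<np.median(g)-60)):
        cs,h=cv2.findContours(m.astype(np.uint8),cv2.RETR_CCOMP,cv2.CHAIN_APPROX_NONE)
        for k,hh in zip(cs,h[0]):
            if cv2.contourArea(k)/16>12:
                (cx,cy),wh,an=cv2.minAreaRect(k); p=np.array([x0+(cx+.5)/4-.5,y0+(cy+.5)/4-.5])
                print(" ",nm,hh[3]>=0,p,np.array(wh)/4,c.at(p,14 if nm=="dark" else z))
```

```text
bar [653.7 302.9 230. ] [650.2 -54.6 230. ] 357.52412983353287 yaw -0.009846727469512854
thin [609.  206.8 258.6] [604.2 215.2 258.6] [608.4 207.7 252.3] base [651.8 206.1 230. ]
thick [605.5  30.7 258.6] [604.6  35.9 258.6] [606.   30.9 255.3] base [655.2  29.4 230. ]
hook t [ 39. 164. 168. 171. 222.]
  bright False [333.6 282.6] [11.  24.5] [392.2 -81.6  10. ]
  bright False [333.9 224.5] [22.6 20.7] [547.7 -81.2  10. ]
  bright True [333.2 223.9] [15.4 15.7] [549.3 -79.4  10. ]
  dark False [335.9 253.3] [38.2 12.1] [470.5 -87.1  14. ]
  dark False [337.4 223.4] [10.9  3.6] [550.5 -90.4  14. ]
  dark False [322.2 224.7] [17.3  5. ] [546.5 -49.7  14. ]
jaw t [ 39. 161. 165. 168. 220.]
  bright False [429.3 255. ] [13.5 14. ] [ 468.2 -336.7   10. ]
  bright False [440.5 213.3] [12.5 19. ] [ 580.5 -366.9   10. ]
  bright True [442.5 210.8] [8.8 8.5] [ 587.5 -372.3   10. ]
  dark False [432.2 234.9] [13.3 55. ] [ 522.  -343.9   14. ]
hook s [ 24. 100. 122. 124. 163.]
  bright False [370.5 298.7] [22.7 12.9] [390.9 -82.4  10. ]
  bright False [299.4 294.6] [15.5 30.5] [541.2 -75.1  10. ]
  dark False [336.7 295.3] [10.4 41.8] [462.1 -79.   14. ]
jaw s [ 26. 115. 120. 121. 143.]
  bright False [343.9 229.7] [7.3 6.1] [ 472.4 -335.2   10. ]
  bright False [309.3 220.8] [7.6 2.4] [ 562.9 -363.4   10. ]
  dark False [325.9 227.1] [25.9  8. ] [ 517.1 -334.7   14. ]
```

```bash
cat >> h.py <<'E'
SP={"hook":dict(o=np.array([465.,-92.]),yaw=.149,L=85,base=np.array([651.5,30.8,220.])),
    "jaw":dict(o=np.array([519.1,-349.3]),yaw=-.326,L=72,base=np.array([653.,207.6,220.]))}
SY=-.01; G=4.   # stand yaw; TCP height above the spanner's underside
def axis(): return Ro.from_euler("z",SY).apply([-np.cos(np.radians(40)),0,np.sin(np.radians(40))])
def tool(Rs,flip): return (Rs*Ro.from_euler("xyz",[np.pi,0,np.pi if flip else 0])).as_euler("xyz")
def pick(n,flip,z=0.):
    k=SP[n]; return np.append(k["o"],G+z), tool(Ro.from_euler("z",k["yaw"]),flip)
def hang(n,flip,out,drop=0.,tilt=40.,corr=(0,0,0)):
    """eye centre 'out' mm along the peg from the bar, 'drop' mm along the spanner away from the axis"""
    k=SP[n]; Rs=Ro.from_euler("z",SY)*Ro.from_euler("y",-(90-tilt),degrees=True)
    E=k["base"]+axis()*out+np.array(corr)
    return E+Rs.apply([-k["L"]-drop,0,G-7]), tool(Rs,flip)
E
python3 - <<'E'
from bench import robot
from h import *
np.set_printoptions(precision=2,suppress=True)
print(Ro.from_euler("y",-50,degrees=True).apply(np.eye(3)))
for n in SP:
  for f in(0,1):
    for nm,(p,o) in(("pick",pick(n,f)),("up",pick(n,f,200)),("pre",hang(n,f,90)),("in",hang(n,f,25,5)),("plumb",hang(n,f,25,5,10))):
        print(n,f,nm,p,robot.inverse_kinematics(p,o))
E
```

```text
[[ 0.64  0.    0.77]
 [ 0.    1.    0.  ]
 [-0.77  0.    0.64]]
hook 0 pick [465. -92.   4.] [-0.43  0.39  1.97 -0.    0.78  0.99]
hook 0 up [465. -92. 204.] [-0.43  0.13  1.73 -0.    1.28  0.99]
hook 0 pre [530.22  32.01 210.81] [-0.32 -0.15  2.36  1.25  0.25  0.13]
hook 0 in [576.8   31.55 165.2 ] [-0.27  0.06  2.34  2.09  0.22 -0.69]
hook 0 plumb [619.68  31.12 146.92] [-0.31  0.71  2.56  2.85  1.52 -1.61]
hook 1 pick [465. -92.   4.] [-0.43  0.39  1.97  0.    0.78 -2.15]
hook 1 up [465. -92. 204.] [-0.43  0.13  1.73  0.    1.28 -2.15]
hook 1 pre [530.22  32.01 210.81] [-0.32 -0.15  2.36  1.25  0.25 -3.02]
hook 1 in [576.8   31.55 165.2 ] [-0.27  0.06  2.34  2.09  0.22  2.45]
hook 1 plumb [619.68  31.12 146.92] [-0.31  0.71  2.56  2.85  1.52  1.53]
jaw 0 pick [ 519.1 -349.3    4. ] [-0.77  0.6   1.58 -0.    0.96  1.13]
jaw 0 up [ 519.1 -349.3  204. ] [-0.77  0.4   1.36 -0.    1.37  1.13]
jaw 0 pre [540.08 208.73 220.77] None
jaw 0 in [586.66 208.26 175.16] None
jaw 0 plumb [623.43 207.9  159.72] [ 0.34  0.63  2.36  3.51  1.26 -1.62]
jaw 1 pick [ 519.1 -349.3    4. ] [-0.77  0.6   1.58  0.    0.96 -2.02]
jaw 1 up [ 519.1 -349.3  204. ] [-0.77  0.4   1.36  0.    1.37 -2.02]
jaw 1 pre [540.08 208.73 220.77] None
jaw 1 in [586.66 208.26 175.16] None
jaw 1 plumb [623.43 207.9  159.72] [0.34 0.63 2.36 3.51 1.26 1.52]
```

```bash
sed -i 's/tilt=40.,corr=(0,0,0)):/tilt=40.,corr=(0,0,0),psi=0.):/; s/Rs=Ro.from_euler("z",SY)\*Ro.from_euler("y",-(90/Rs=Ro.from_euler("z",SY+psi)*Ro.from_euler("y",-(90/' h.py
python3 - <<'E'
from bench import robot
from h import *
np.set_printoptions(precision=2,suppress=True)
for n in SP:
  for psi in (-.4,-.2,0,.2,.4):
    for tilt in (10,20,30,40,50,60):
      r=[robot.inverse_kinematics(*hang(n,0,o,d,tilt,psi=psi)) for o,d in((90,0),(55,0),(25,0),(25,6))]
      ok=[x is not None for x in r]
      if all(ok): print(n,psi,tilt,r[0],r[-1], "J%.2f"%max(np.abs(np.array(r[i+1])-r[i]).max() for i in range(3)))
E
```

```text
hook -0.4 10 [ 0.27  0.51  2.45  3.85  1.26 -1.69] [ 0.23  0.67  2.35  3.79  1.3  -1.64] J0.08
hook -0.4 20 [ 0.26  0.29  2.41  3.98  0.9  -1.92] [ 0.22  0.47  2.34  3.88  0.97 -1.8 ] J0.09
hook -0.4 30 [ 0.23  0.12  2.33  4.32  0.6  -2.32] [ 0.2   0.3   2.29  4.12  0.65 -2.1 ] J0.12
hook -0.4 50 [ 0.13 -0.04  2.1  -0.67  0.56  2.59] [ 0.11  0.11  2.08 -0.82  0.45  2.75] J0.08
hook -0.4 60 [ 0.06 -0.04  1.97 -0.33  0.77  2.23] [ 0.06  0.09  1.95 -0.38  0.66  2.29] J0.07
hook -0.2 20 [-0.01  0.23  2.54  3.39  0.87 -1.66] [-0.01  0.45  2.47  3.37  1.   -1.62] J0.11
hook -0.2 30 [-0.02  0.02  2.44  3.58  0.4  -1.88] [-0.02  0.24  2.4   3.46  0.56 -1.75] J0.11
hook -0.2 50 [-0.06 -0.12  2.17 -0.25  0.41  1.91] [-0.05  0.04  2.16 -0.4   0.27  2.08] J0.09
hook -0.2 60 [-0.08 -0.1   2.02 -0.1   0.7   1.76] [-0.07  0.04  2.01 -0.13  0.58  1.8 ] J0.08
hook 0 30 [-0.35 -0.04  2.5   2.4   0.45 -1.06] [-0.29  0.2   2.46  2.7   0.6  -1.34] J0.19
hook 0 50 [-0.28 -0.17  2.21  0.4   0.45  1.  ] [-0.24  0.01  2.2   0.53  0.29  0.88] J0.10
hook 0 60 [-0.24 -0.13  2.05  0.17  0.72  1.24] [-0.21  0.01 
[... 2294 characters left out ...]
2.1   0.08  0.41  1.45] [0.12 0.08 2.09 0.17 0.28 1.35] J0.08
jaw 0.2 60 [ 0.14 -0.03  1.94  0.03  0.71  1.51] [0.13 0.09 1.93 0.06 0.59 1.47] J0.07
jaw 0.4 10 [-0.19  0.46  2.57  2.55  1.31 -1.51] [-0.16  0.64  2.46  2.59  1.36 -1.55] J0.09
jaw 0.4 20 [-0.18  0.19  2.51  2.42  0.87 -1.27] [-0.15  0.41  2.44  2.52  0.97 -1.39] J0.11
jaw 0.4 30 [-0.14  0.02  2.4   2.05  0.52 -0.82] [-0.13  0.22  2.36  2.29  0.6  -1.09] J0.15
jaw 0.4 40 [-0.09 -0.07  2.26  1.24  0.39  0.03] [-0.09  0.11  2.24  1.63  0.36 -0.39] J0.21
jaw 0.4 50 [-0.04 -0.08  2.11  0.56  0.53  0.73] [-0.04  0.08  2.09  0.72  0.42  0.55] J0.08
jaw 0.4 60 [ 0.01 -0.04  1.95  0.27  0.76  1.04] [0.01 0.09 1.94 0.32 0.65 0.98] J0.07
```

```bash
cat >> h.py <<'E'
def grab(robot,n):
    p,o=pick(n,0,130); robot.move_ptp(p,o); robot.move_gripper(.6)
    p,o=pick(n,0,0); hit=robot.move_linear(p,o,120,f_stop=8)
    print("down",hit,robot.current_tcp_pos()); robot.move_gripper(0)
    print("width",robot.current_gripper_width()*93,robot.current_finger_force(),robot.current_tcp_pos(),robot.current_t())
    p,o=pick(n,0,220); robot.move_linear(p,o,180); print("w",robot.current_gripper_width()*93,robot.current_contact_force())
def shots(robot,nm):
    a,b=robot.get_image("top"),robot.get_image("side")
    np.savez(f"pics/{nm}.npz",t=a["img"],s=b["img"])
    k=lambda d,x,y:cv2.resize(d["img"][y:y+150,x:x+200],None,fx=2,fy=2,interpolation=cv2.INTER_CUBIC)
    return a,b,k
E
python3 - <<'E'
from bench import robot
from h import *
np.set_printoptions(precision=2,suppress=True)
grab(robot,"hook")
p,o=hang("hook",0,95,0,45,psi=.3); robot.move_ptp(p,o)
print(robot.current_tcp_pos()-p,robot.current_qpos(),robot.current_t(),robot.current_gripper_width()*93)
a,b,k=shots(robot,"h1"); cv2.imwrite("pics/h1.png",np.vstack([cv2.resize(a["img"][140:250,220:370],(600,440)[:2] and (450,330)),cv2.resize(b["img"][180:320,190:340],(450,270))]))
E
```

```text
down False [465.53 -92.23   4.54]
width 21.672726662660363 29.865331649780273 [464.98 -91.92   4.1 ] 5.425
w 22.078036960007626 [-0.88 -0.1  -1.78]
[ -9.33   3.83 -11.07] [-0.62 -0.14  2.27  0.96  0.74  0.01] 7.7333 22.214038203791148
```

View pics/h1.png

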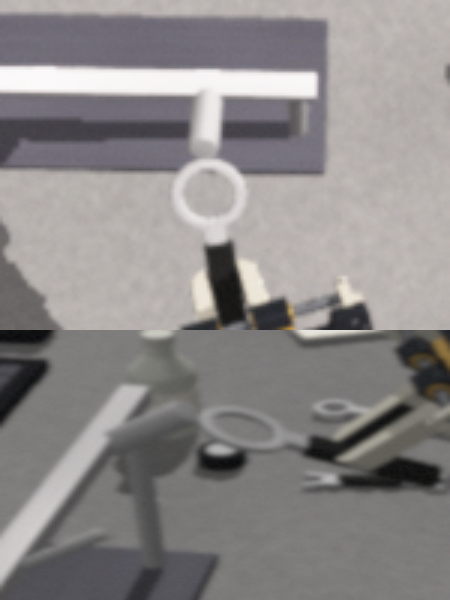

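The top crop shows the eye almost round at about (210,193), and the side crop shows it nearly flat at about (243,428). So the spanner has swung in the grip towards horizontal. I'll triangulate the eye to measure how far.

Run:
```python
from bench import robot
from h import *
np.set_printoptions(precision=2,suppress=True)
p,o=hang("hook",0,95,0,45,psi=.3)
print(robot.current_tcp_pos(),p,robot.current_eef_rot(),o,robot.current_joint_vel(),robot.current_ft_torque())
t=Cam(robot.get_image("top")); s=Cam(robot.get_image("side"))
def ell(c,w,th):
    x0,x1,y0,y1=w; g=cv2.resize(cv2.cvtColor(c.img,cv2.COLOR_BGR2GRAY)[y0:y1,x0:x1],None,fx=4,fy=4,interpolation=cv2.INTER_CUBIC)
    cs,h=cv2.findContours((g>th).astype(np.uint8),cv2.RETR_CCOMP,cv2.CHAIN_APPROX_NONE)
    for k,hh in zip(cs,h[0]):
        if hh[3]>=0 and cv2.contourArea(k)/16>30:
            e=cv2.fitEllipse(k); q=np.array([x0+(e[0][0]+.5)/4-.5,y0+(e[0][1]+.5)/4-.5]); print(th,q,np.array(e[1])/4,e[2]); r=q
    return r
a=ell(t,(265,315,180,225),205); b=ell(s,(250,295,205,240),150)
E=tri(t,a,s,b); print("eye",E,"res",t.px(E)-a,s.px(E)-b)
R=Ro.from_euler("xyz",robot.current_eef_rot()); print("eye in tool",R.inv().apply(E-robot.current_tcp_pos()))
```

```text
[514.67  18.62 208.53] [523.17  14.95 218.84] [-3.13 -0.77  0.29] [ 3.14 -0.79  0.29] [ 0.01 -0.   -0.05  0.07  0.   -0.  ] [-0.9   3.87  0.1 ]
205 [289.44 203.68] [17.05 19.09] 111.31304168701172Traceback (most recent call last):
  File "<stdin>", line 14, in <module>
  File "<stdin>", line 13, in ell
UnboundLocalError: cannot access local variable 'r' where it is not associated with a value
```

Run:
```python
from bench import robot
from h import *
np.set_printoptions(precision=2,suppress=True)
print(robot.current_contact_force())
p=robot.current_tcp_pos()+np.array([-90,-20,0]); robot.move_linear(p,None,100); robot.sleep(.3)
print(robot.current_tcp_pos()-p,robot.current_contact_force(),robot.current_ft_torque(),robot.current_gripper_width()*93)
a,b=robot.get_image("top"),robot.get_image("side"); np.savez("pics/h2.npz",t=a["img"],s=b["img"])
cv2.imwrite("pics/h2.png",np.hstack([cv2.resize(a["img"][170:320,240:340],(400,600)),cv2.resize(b["img"][160:310,250:350],(400,600))]))
```

```text
[ 0.38 -1.07 -1.16]
[ 0.08  0.33 -0.06] [-0.75  0.4  -1.81] [-0.22  0.67  0.  ] 21.972647655589764
```

View pics/h2.png

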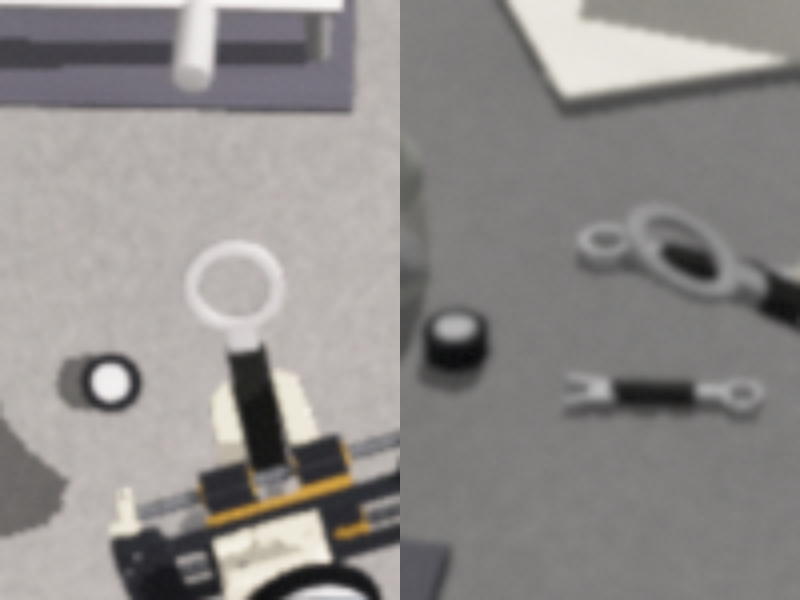

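In this view the ring centre is at about (298.6,240.9) in the full top picture and (320.6,222.6) in the side picture, and the spanner is free of the peg.

Run:
```python
from bench import robot
from h import *
np.set_printoptions(precision=2,suppress=True)
t=Cam(robot.get_image("top")); s=Cam(robot.get_image("side"))
a=np.array([298.4,240.7]); b=np.array([320.4,222.4])
E=tri(t,a,s,b); print("eye",E,"res",t.px(E)-a,s.px(E)-b)
R=Ro.from_euler("xyz",robot.current_eef_rot()); e=R.inv().apply(E-robot.current_tcp_pos()); print("eye in tool",e,"expected",[85,0,-3],robot.current_tcp_pos(),robot.current_eef_rot(),robot.current_t())
q=robot.current_tcp_pos()+R.apply([85,0,-3]); print("expected px",t.px(q),s.px(q))
```

```text
eye [487.97   4.59 248.5 ] res [0.05 0.63] [-0.81 -0.06]
eye in tool [64.63  8.74 16.9 ] expected [85, 0, -3] [430.22  -3.53 214.75] [-3.14 -0.79  0.29] 9.5333
expected px [294.17 241.54] [320.24 211.29]
```

```bash
cat >> h.py <<'E'
def hang2(n,e,tt,psi,out,drop=0.,corr=(0,0,0),st=50.):
    """tool tilt tt; eye at e in the tool frame; st: the spanner's own tilt, for the drop's direction"""
    Rs=Ro.from_euler("z",SY+psi)*Ro.from_euler("y",-(90-tt),degrees=True); o=tool(Rs,0)
    dn=Ro.from_euler("z",SY).apply([-np.sin(np.radians(st)),0,-np.cos(np.radians(st))])
    return SP[n]["base"]+axis()*out+np.array(corr)+dn*drop-Ro.from_euler("xyz",o).apply(e), o
E
python3 - <<'E'
from bench import robot
from h import *
np.set_printoptions(precision=2,suppress=True)
e=np.array([64.6,8.7,16.9])
for psi in(.2,.3,.4,.5):
  for tt in(5,12,20,28,35,42):
    r=[robot.inverse_kinematics(*hang2("hook",e,tt,psi,o)) for o in(110,70,40,25)]
    if all(x is not None for x in r): print(psi,tt,r[0],r[-1])
E
```

```text
0.2 28 [-0.71 -0.19  2.5   1.61  0.77 -0.59] [-0.54  0.13  2.45  2.06  0.72 -1.01]
0.2 35 [-0.64 -0.25  2.39  1.28  0.68 -0.19] [-0.49  0.03  2.36  1.71  0.55 -0.6 ]
0.2 42 [-0.56 -0.27  2.28  0.94  0.68  0.2 ] [-0.44 -0.02  2.26  1.23  0.48 -0.08]
0.3 20 [-0.89  0.01  2.58  1.71  1.07 -0.99] [-0.68  0.32  2.49  2.04  1.05 -1.26]
0.3 28 [-0.83 -0.14  2.47  1.48  0.92 -0.61] [-0.64  0.15  2.42  1.84  0.82 -0.94]
0.3 35 [-0.75 -0.21  2.37  1.23  0.84 -0.29] [-0.58  0.06  2.33  1.56  0.68 -0.58]
0.3 42 [-0.66 -0.24  2.26  0.97  0.82  0.03] [-0.53  0.01  2.23  1.2   0.62 -0.17]
0.4 20 [-0.96  0.06  2.52  1.57  1.16 -0.98] [-0.75  0.34  2.44  1.84  1.09 -1.2 ]
0.4 28 [-0.9  -0.09  2.43  1.38  1.04 -0.65] [-0.71  0.18  2.37  1.66  0.91 -0.9 ]
0.4 35 [-0.82 -0.16  2.33  1.19  0.97 -0.37] [-0.66  0.09  2.29  1.43  0.8  -0.59]
0.4 42 [-0.73 -0.19  2.23  0.98  0.94 -0.1 ] [-0.59  0.04  2.2   1.16  0.74 -0.25]
0.5 5 [-1.01  0.5   2.54  1.63  1.48 -1.48] [-0.82  0.69  2.4   1.83  1.47 -1.53]
0.5 12 [-1.01  0.31  2.52  1.57  1.35 -1.25] [-0.82  0.53  2.4   1.78  1.31 -1.36]
0.5 20 [-0.99  0.12  2.45  1.45  1.23 -0.96] [-0.8   0.36  2.37  1.68  1.14 -1.14]
0.5 28 [-0.93 -0.02  2.37  1.3   1.13 -0.68] [-0.76  0.22  2.31  1.52  1.   -0.87]
0.5 35 [-0.86 -0.1   2.29  1.14  1.08 -0.44] [-0.71  0.13  2.24  1.33  0.9  -0.6 ]
0.5 42 [-0.78 -0.14  2.19  0.97  1.04 -0.2 ] [-0.64  0.08  2.16  1.11  0.85 -0.32]
```

Use tool tilt 30 and psi 0.4, move to 100 mm out, and look at the eye relative to the peg.

```bash
cat >> h.py <<'E'
def ell(c,P,th,r=30,up=4):
    """centre of the hole contour closest to where P should appear"""
    u,v=np.round(c.px(P)).astype(int); x0,y0=u-r,v-r
    g=cv2.resize(cv2.cvtColor(c.img,cv2.COLOR_BGR2GRAY)[y0:v+r,x0:u+r],None,fx=up,fy=up,interpolation=cv2.INTER_CUBIC)
    cs,h=cv2.findContours((g>th).astype(np.uint8),cv2.RETR_CCOMP,cv2.CHAIN_APPROX_NONE); best=None
    for k,hh in zip(cs,h[0]):
        if hh[3]>=0 and cv2.contourArea(k)/up**2>20:
            m=cv2.fitEllipse(k); q=np.array([x0+(m[0][0]+.5)/up-.5,y0+(m[0][1]+.5)/up-.5]); d=np.hypot(*(q-(u,v)))
            if best is None or d<best[0]: best=(d,q,np.array(m[1])/up)
    return best
E
python3 - <<'E'
from bench import robot
from h import *
np.set_printoptions(precision=2,suppress=True)
e=np.array([64.6,8.7,16.9])
p,o=hang2("hook",e,30,.4,100); robot.move_ptp(p,o); robot.sleep(.3)
print(robot.current_tcp_pos()-p,robot.current_ft_torque(),robot.current_t())
a,b=robot.get_image("top"),robot.get_image("side"); t,s=Cam(a),Cam(b); E=SP["hook"]["base"]+axis()*100
for th in(190,205): print("t",ell(t,E,th))
for th in(140,155): print("s",ell(s,E,th))
print(E,t.px(E),s.px(E))
cv2.imwrite("pics/h3.png",np.hstack([cv2.resize(a["img"][150:270,250:330],(400,600)),cv2.resize(b["img"][180:300,220:300],(400,600))]))
E
```

```text
[-0.22 -0.24  0.59] [-0.34  0.76 -0.06] 10.35
t (np.float64(0.7087279280263834), array([286.68, 200.81]), array([14.4 , 20.01]))
t None
s None
s None
[574.9   31.57 284.28] [286.17 201.16] [267.44 209.53]
```

View pics/h3.png

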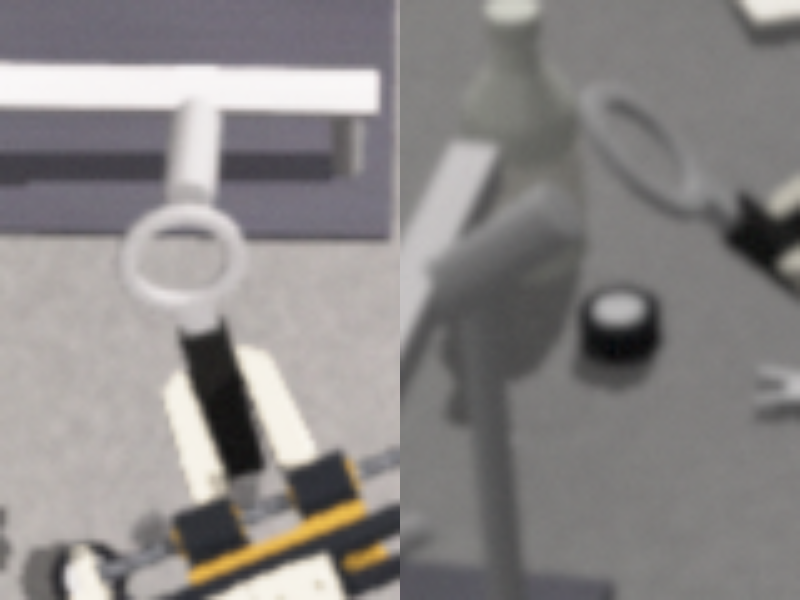

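The eye centre is at about (286.8,201.4) in the top picture and (268,209.6) in the side picture, within 1 px of the prediction. The peg axis runs about 3 mm lower, so I'll thread with that correction.

Run:
```python
from bench import robot
from h import *
np.set_printoptions(precision=2,suppress=True)
e=np.array([64.6,8.7,16.9]); c=(0,0,-3)
p,o=hang2("hook",e,30,.4,68,corr=c); print(robot.move_linear(p,o,80,f_stop=12))
p,o=hang2("hook",e,30,.4,28,corr=c); h=robot.move_linear(p,o,60,f_stop=12); print(h,robot.current_tcp_pos()-p,robot.current_contact_force(),robot.current_ft_torque(),robot.current_t())
a,b=robot.get_image("top"),robot.get_image("side")
cv2.imwrite("pics/h4.png",np.hstack([cv2.resize(a["img"][150:270,250:330],(400,600)),cv2.resize(b["img"][180:300,220:300],(400,600))]))
```

```text
False
False [-0.13  0.17  0.01] [-0.21  0.38 -1.89] [-0.27  0.74  0.03] 11.8417
```

View pics/h4.png

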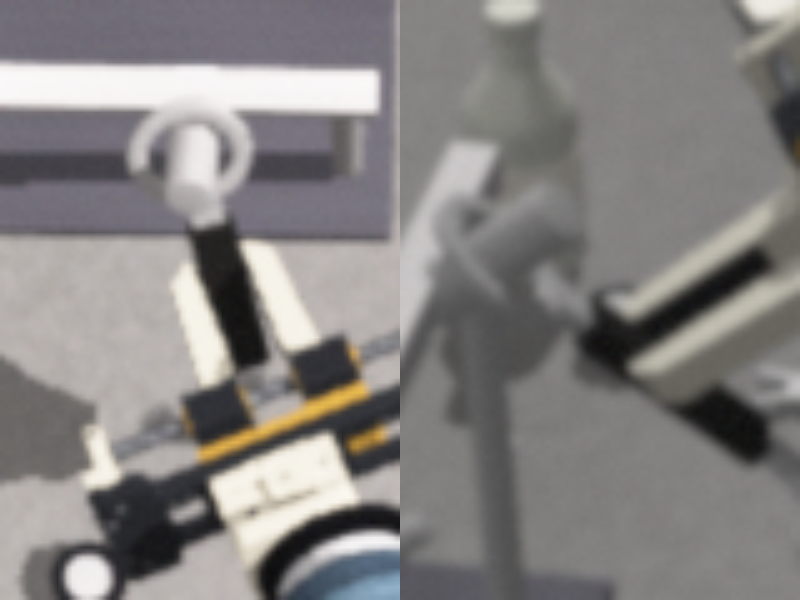

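The eye encircles the thick peg in both views (top crop (190,155), side crop (480,250)). Next I'll rotate it towards plumb, lower it and release.

Run:
```python
from bench import robot
from h import *
np.set_printoptions(precision=2,suppress=True)
e=np.array([64.6,8.7,16.9]); c=(0,0,-3)
for tt,psi,dr in((24,.43,0),(18,.46,0),(12,.5,0),(12,.5,6)):
    p,o=hang2("hook",e,tt,psi,28,dr,corr=c,st=tt+17); h=robot.move_linear(p,o,40,f_stop=12); print(h,robot.current_contact_force(),robot.current_ft_torque(),robot.current_t())
    if h: break
robot.move_gripper(.5); robot.sleep(.3)
R=Ro.from_euler("xyz",robot.current_eef_rot()); p=robot.current_tcp_pos()
print(robot.move_linear(p+R.apply([0,0,-110]),None,120,f_stop=15)); robot.sleep(.5); print(robot.current_t())
a,b=robot.get_image("top"),robot.get_image("side")
cv2.imwrite("pics/h5.png",np.hstack([cv2.resize(a["img"][150:270,250:330],(400,600)),cv2.resize(b["img"][180:300,220:300],(400,600))]))
```

```text
False [ 0.79 -0.43 -3.13] [-0.28  0.85 -0.  ] 12.2833
False [-0.19 -0.44 -1.27] [-0.36  0.83 -0.05] 12.6083
False [ 0.43 -0.29 -1.15] [-0.43  0.77 -0.02] 12.925
False [ 0.44  0.79 -1.64] [-0.33  0.72  0.09] 13.225
False
15.7167
```

View pics/h5.png

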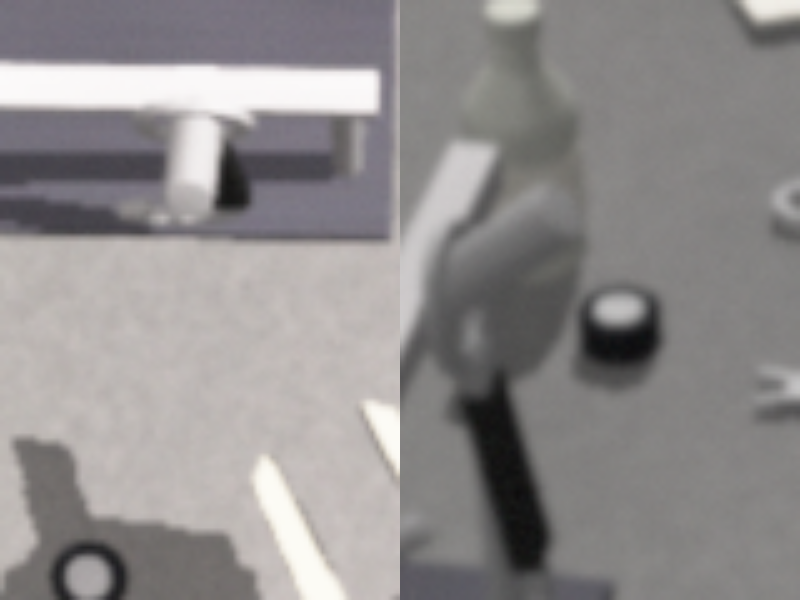

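The hook spanner hangs on the thick peg near the bar, close to plumb. Next is the jaw spanner.

Run:
```python
from bench import robot
from h import *
np.set_printoptions(precision=2,suppress=True)
p=robot.current_tcp_pos(); robot.move_linear([400,-80,270],None,180)
grab(robot,"jaw"); 
e=np.array([72,0,-3.])
p,o=hang2("jaw",e,50,.1,105)
for q in (p+[-110,-60,20],p):
    robot.move_ptp(q,o); robot.sleep(.3)
    R=Ro.from_euler("xyz",robot.current_eef_rot()); E=robot.current_tcp_pos()+R.apply(e)
    a,b=robot.get_image("top"),robot.get_image("side"); t,s=Cam(a),Cam(b)
    print("pred",E,t.px(E),s.px(E),robot.current_tcp_pos()-q,robot.current_t(),robot.current_ft_torque(),robot.current_gripper_width()*93)
    for th in(180,195,210): print(" t",th,ell(t,E,th,18))
    for th in(125,135,145,155): print(" s",th,ell(s,E,th,18))
for n,m in(("thin",(224.1,286.6)),("thick",(251.,222.2))):
    T=SP[n.replace("thin","jaw").replace("thick","hook")]["base"]+axis()*60; print(n,T,s.px(T)-m)
cv2.imwrite("pics/j1.png",np.hstack([cv2.resize(a["img"][150:270,180:260],(400,600)),cv2.resize(b["img"][220:340,190:270],(400,600))]))
```

```text
down False [ 519.66 -349.82    4.87]
width 19.572167773771458 29.67218041419983 [ 519.12 -349.39    4.13] 21.0333
w 19.975415453107725 [-0.35 -0.29 -1.67]
pred [462.97 148.03 307.38] [231.18 250.64] [323.46 241.97] [ 0.19 -0.21 -0.08] 24.65 [-0.04  0.59  0.05] 20.077156071649565
 t 180 (np.float64(1.0876654694359396), array([232.07, 250.82]), array([ 6.88, 11.52]))
 t 195 None
 t 210 None
 s 125 (np.float64(2.3448273977812533), array([325.22, 241.24]), array([ 7.01, 14.1 ]))
 s 135 None
 s 145 None
 s 155 None
pred [572.14 207.88 288.37] [206.3  201.39] [244.8  269.69] [-0.18 -0.36  0.73] 25.625 [-0.1   0.63 -0.03] 19.634882318736043
 t 180 (np.float64(0.9012156324780962), array([206.74, 201.51]), array([ 8.22, 11.9 ]))
 t 195 None
 t 210 None
 s 125 None
 s 135 None
 s 145 NoneTraceback (most recent call last):
  File "<stdin>", line 14, in <module>
  File "h.py", line 49, in ell
    for k,hh in zip(cs,h[0]):
                       ~^^^
TypeError: 'NoneType' object is not subscriptable
```

Run:
```python
from bench import robot
from h import *
np.set_printoptions(precision=2,suppress=True)
a,b=robot.get_image("top"),robot.get_image("side"); t,s=Cam(a),Cam(b); E=SP["jaw"]["base"]+axis()*105
for n,m in(("jaw",(224.1,286.6)),("hook",(251.,222.2))):
    T=SP[n]["base"]+axis()*60; print(n,T,s.px(T)-m,t.px(T))
out=[]
for c,d,x,y in((t,a,176,160),(s,b,196,235)):
    im=cv2.resize(d["img"][y:y+75,x:x+50],(400,600),interpolation=cv2.INTER_CUBIC)
    for P,col in((SP["jaw"]["base"]+axis()*60,(0,0,255)),(E,(255,0,0)),(SP["jaw"]["base"]+axis()*25,(0,200,0))):
        q=((c.px(P)-(x,y)+.5)*8-.5).round().astype(int); cv2.drawMarker(im,tuple(map(int,q)),col,cv2.MARKER_CROSS,12,1)
    out.append(im)
cv2.imwrite("pics/j2.png",np.hstack(out))
```

```text
jaw [607.04 208.06 258.57] [-0.59 -3.08] [209.06 187.71]
hook [605.54  31.26 258.57] [-0.04 -1.52] [287.12 189.12]
```

View pics/j2.png

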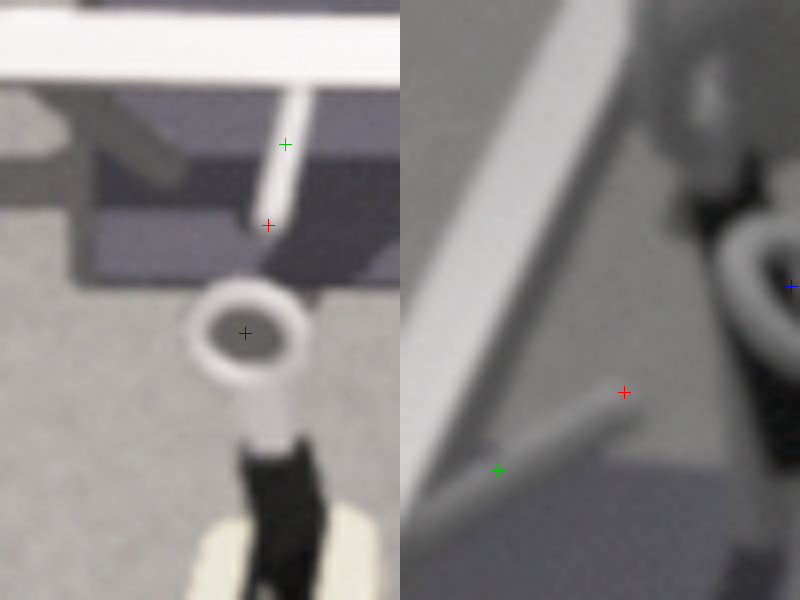

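The top view shows the eye hole and peg tip matching the prediction (hole at crop (246,334), tip at (271,225)). In the side view the peg lies about 1.8 px (about 3 mm) below my model, so I'll correct and thread.

Run:
```python
from bench import robot
from h import *
np.set_printoptions(precision=2,suppress=True)
e=np.array([72,0,-3.]); c=(0,-.3,-3)
f0=robot.current_contact_force()
for out in(75,60,45,30):
    p,o=hang2("jaw",e,50,.1,out,corr=c); h=robot.move_linear(p,o,50,f_stop=8)
    print(out,h,robot.current_tcp_pos()-p,robot.current_contact_force()-f0,robot.current_ft_torque(),robot.current_t())
    if h: break
```

```text
75 False [ 0.03 -0.03 -0.13] [0.7  0.61 0.32] [-0.09  0.61 -0.06] 26.5167
60 False [ 0.   -0.12 -0.5 ] [-0.72  2.25 -0.48] [-0.05  0.62  0.01] 26.9667
45 False [ 0.04 -0.13 -0.48] [0.29 1.77 0.15] [-0.04  0.56 -0.04] 27.4167
30 False [-0.   -0.11 -0.52] [-0.17  0.61 -0.07] [-0.01  0.63 -0.03] 27.8667
```

Run:
```python
from bench import robot
from h import *
np.set_printoptions(precision=2,suppress=True)
p0=robot.current_tcp_pos()
for d in([0,12,0],[0,-12,0],[-8,0,-9]):
    h=robot.move_linear(p0+d,None,25,f_stop=5); print(h,robot.current_tcp_pos()-p0,robot.current_contact_force()); robot.move_linear(p0,None,40)
print(robot.current_ft_torque(),robot.current_gripper_width()*93,robot.current_t())
```

```text
True [0.41 8.76 0.45] [ 2.42 -4.76  1.58]
True [ 0.37 -5.77  0.39] [ 0.79  5.69 -0.97]
True [-1.41  0.16 -2.  ] [ 1.99 -0.02 -0.15]
[-0.07  0.67  0.02] 19.758677030000467 29.8667
```

Probing to both sides makes contact, so the eye is threaded. Next I'll rotate it towards plumb and release.

Run:
```python
from bench import robot
from h import *
np.set_printoptions(precision=2,suppress=True)
e=np.array([72,0,-3.]); c=(0,1.2,-3)
try:
  for tt,psi,dr in((49,.2,0),(48,.3,0),(46,.4,0),(40,.42,0),(34,.42,0),(28,.42,0),(24,.42,1),(24,.42,3)):
    p,o=hang2("jaw",e,tt,psi,28,dr,corr=c,st=tt); h=robot.move_linear(p,o,25,f_stop=12); print(tt,h,robot.current_contact_force(),robot.current_ft_torque(),robot.current_t())
    if h: break
except robot.MotionError as x: print("ME",x)
robot.move_gripper(.5); robot.sleep(.3)
R=Ro.from_euler("xyz",robot.current_eef_rot()); p=robot.current_tcp_pos()
print(robot.move_linear(p+R.apply([0,0,-110]),None,120,f_stop=15)); robot.sleep(1); print(robot.current_t())
robot.move_linear(robot.current_tcp_pos()+[-40,-60,60],None,150)
a,b=robot.get_image("top"),robot.get_image("side"); t,s=Cam(a),Cam(b)
cv2.imwrite("pics/j3.png",np.hstack([a["img"],b["img"]]))
g0=[cv2.imread("pics/top0.png"),cv2.imread("pics/side0.png")]
# bystanders: change since the start, round each
for n,(x,y) in dict(spA=(268,266),spB=(397,185),dish=(376,287),phone=(205,268),bottle=(426,160)).items():
    print(n,cv2.absdiff(g0[0],a["img"])[y-15:y+15,x-15:x+15].mean())
# black handles hanging: dark blobs in the side view below the pegs
for n in SP:
    B=SP[n]["base"]; q=s.px(B+[-8,0,-8-SP[n]["L"]]); x,y=q.round().astype(int)
    m=(cv2.cvtColor(b["img"],cv2.COLOR_BGR2GRAY)[y-45:y+45,x-30:x+30]<48).astype(np.uint8)
    k,l,st,ce=cv2.connectedComponentsWithStats(m)
    for i in range(1,k):
        if st[i,4]>60:
            ys,xs=np.where(l==i); v=np.linalg.eigh(np.cov(xs,ys))[1][:,1]
            print(n,"pred",q,"blob",ce[i]+[x-30,y-45],st[i,4],"dir",v,"plumb dir",(s.px(B)-s.px(B-[0,0,80]))/np.hypot(*(s.px(B)-s.px(B-[0,0,80]))))
```

```text
49 False [ 0.45  0.17 -0.58] [-0.1   0.59 -0.03] 30.475
48 False [-0.1  -0.32 -1.14] [-0.12  0.65  0.  ] 31.1083
46 False [ 0.04 -0.11 -1.63] [-0.23  0.64 -0.03] 31.7
40 False [-0.43  0.21 -1.03] [-0.3   0.61  0.01] 32.3417
34 False [-0.32 -0.31 -1.2 ] [-0.29  0.73  0.01] 32.9083
28 False [ 0.08 -0.64 -1.23] [-0.26  0.73  0.  ] 33.3583
24 False [ 0.07 -0.36 -1.15] [-0.29  0.77  0.04] 33.7167
24 False [ 0.99  0.29 -0.31] [-0.22  0.66  0.05] 33.9667Traceback (most recent call last):
  File "<stdin>", line 12, in <module>
bench.MotionError: the arm cannot follow that straight line within its joint ranges
```

```bash
cat > fin.py <<'E'
from bench import robot
from h import *
np.set_printoptions(precision=2,suppress=True)
R=Ro.from_euler("xyz",robot.current_eef_rot()); p=robot.current_tcp_pos(); z=R.as_matrix()[:,2]
print(p,z,robot.current_qpos(),robot.current_gripper_width()*93)
for d in(-z,np.array([-.9,-.3,.3]),np.array([-1,0,0])):
  for L in(110,80,60,45):
    try: print(d,L,robot.move_linear(p+d*L,None,100,f_stop=15)); break
    except robot.MotionError: pass
  else: continue
  break
robot.sleep(1)
print(robot.current_tcp_pos(),robot.current_contact_force(),robot.current_t())
a,b=robot.get_image("top"),robot.get_image("side"); t,s=Cam(a),Cam(b)
g0=cv2.imread("pics/top0.png")
for n,(x,y) in dict(spA=(268,266),spB=(397,185),dish=(376,287),phone=(205,268),bottle=(426,160)).items():
    print(n,cv2.absdiff(g0,a["img"])[y-15:y+15,x-15:x+15].mean())
for n in SP:
    B=SP[n]["base"]; q=s.px(B+[-8,0,-8-SP[n]["L"]]); x,y=q.round().astype(int); u=s.px(B)-s.px(B-[0,0,80])
    m=(cv2.cvtColor(b["img"],cv2.COLOR_BGR2GRAY)[y-45:y+45,x-30:x+30]<48).astype(np.uint8)
    k,l,st,ce=cv2.connectedComponentsWithStats(m)
    for i in range(1,k):
        if st[i,4]>60:
            ys,xs=np.where(l==i); v=np.linalg.eigh(np.cov(xs,ys))[1][:,1]
            print(n,"pred",q,"blob",ce[i]+[x-30,y-45],st[i,4],"dir",v,"plumb",u/np.hypot(*u))
E
python3 fin.py
```

```text
[605.96 198.44 165.21] [ 0.84  0.36 -0.41] [-0.16  0.32  2.41  2.41  0.82 -1.27] 46.29579101110248
[-0.84 -0.36  0.41] 80 False
[538.93 169.29 197.76] [ 0.1   0.41 -1.15] 36.875
spA 53.86
spB 8.262222222222222
dish 9.332592592592592
phone 32.09962962962963
bottle 8.616296296296296
hook pred [235.63 277.84] blob [261.   248.56] 63 dir [-0.9  -0.44] plumb [-0.1  -0.99]
hook pred [235.63 277.84] blob [241.08 275.03] 303 dir [0.25 0.97] plumb [-0.1  -0.99]
jaw pred [207.34 338.15] blob [207.7  338.49] 346 dir [0.19 0.98] plumb [-0.15 -0.99]
```

```bash
python3 - <<'E'
from bench import robot
from h import *
robot.move_linear(robot.current_tcp_pos()+[-30,-20,40],None,100)
E
python3 - <<'E'
import re
src=open('fin.py').read(); i=src.index("for d in(-z"); j=src.index("robot.sleep(1)")
src=src[:i]+src[j:]+'''
b2=robot.get_image("side")["img"]; 
robot.sleep(1); b3=robot.get_image("side")["img"]
print("motion",cv2.absdiff(b2,b3)[240:380,190:270].mean(),"ref",cv2.absdiff(b2,b3)[100:200,250:330].mean())
robot.hand_in(); print("handed in",robot.current_t())
'''
exec(src)
E
```

```text
[509.1  149.03 237.9 ] [ 0.84  0.36 -0.41] [-0.5  -0.11  2.55  1.8   0.84 -0.82] 46.506292604733964
[508.98 149.25 237.84] [ 0.64  0.54 -0.67] 38.6667
spA 65.96777777777778
spB 7.5777777777777775
dish 8.513333333333334
phone 25.51962962962963
bottle 7.945185185185185
hook pred [235.63 277.84] blob [261.03 248.61] 62 dir [-0.91 -0.41] plumb [-0.1  -0.99]
hook pred [235.63 277.84] blob [241.04 275.03] 307 dir [0.25 0.97] plumb [-0.1  -0.99]
jaw pred [207.34 338.15] blob [207.72 338.55] 346 dir [0.19 0.98] plumb [-0.15 -0.99]
motion 1.2820535714285715 ref 1.0524583333333333
the job is handed in; nothing more can be done
the job is handed in; nothing more can be done
```

Both spanners are hanging at rest on their own pegs and the job is handed in at about 40 s; the arm blocked the last top view of one specimen and part of the phone, so I couldn't confirm those two had not moved, though the arm never worked close to them.

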